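# Lock the dumbbell in its rack: hold the spring catch down and slide the keeper bar past it

## Task

Lock the small hex dumbbell into its rack: with the fingertips press the ribbed spring catch down into the deck and, keeping it down, push the notched keeper bar along its channel so that it slides past the catch and out over the dumbbell's handle, until the catch springs fully back up in the bar's other notch. Nothing is to be picked up, and the dumbbell, the bottle, the collar and the grip trainer are to be left where they are.

Things in the scene. Friction and masses are not known exactly. Their poses are not given: they have to be found in the camera images.
- rack: Fixed rack: a base 325 mm long (y), 8 thick, origin on its underside (work surface); z up, +y the way the bar slides to lock, -x its open front. Wooden deck block x -60..+45, y -170..+55 mm, top 52 mm high. A C channel over the bar's back edge, x +12..+36 mm, top 71 mm high; in front of it bar and catch are open from above. Dumbbell beyond the deck, handle along rack x at y = +100 mm.
- keeper (a joint): Slide of the bar, m, along rack +y: about 0 at first (2 mm play either way), 0.070 with the catch in the other notch (locked), end stop 0.0715. Rubs 1-2 N, stays put. Steel bar 50 mm wide (x -25..+25), 10 thick, top 66 mm high. Two notches in its front edge, x -25..+8, cut through, open to -x, 40 mm long: at 0 one at y -60..-20 (catch in it), other y -130..-90; 30 mm tooth between.
- catch (a joint): Travel of the spring catch, m: 0 fully up, grows when pressed, bottom stop 0.0175 (its top then level with the deck). Spring 3 N at the top, 7.5 N at the bottom. It blocks the bar until pressed beyond 0.014 (top below the bar's underside, 56 mm high). Once the tooth is over it the bar keeps it down; it springs up by itself when the other notch arrives.
- catch_top (a point): Centre of the top face of the spring catch, a black ribbed block 51 mm (rack x) by 36 mm (rack y), fixed at x = -19.5, y = -40 mm in the rack's frame; 70 mm above the work surface when up, 4 mm above the bar's top. The point moves down with the catch.
- push_face (a point): Point on the notch face to push on: the +y end wall of the notch that the catch stands in at the start, at x = -9 mm in the rack's frame, half-way up the bar's 10 mm thickness (61 mm above the work surface), moving with the bar. The face looks to the rack's -y and runs from x = -25 to +8 mm. A fingertip in the notch that holds the catch down can push on it.
- keeper_tip (a point): Middle of the bar's leading end (61 mm above the work surface), 60 mm along rack y at the start and 130 mm when locked, then beyond the dumbbell's handle.
- dumbbell_mid (a point): Centre of the hex dumbbell's handle, 36 mm above the work surface. The dumbbell is 190 mm long along the rack's x, with black hex heads 56 mm across flats (65 mm across corners, tops 64 mm high) from 50 to 95 mm either side of the middle, and a steel handle 28 mm thick; 0.7 to 0.95 kg, loose. The bar passes over the handle between the heads with 6 mm to spare.
- bottle_mid (a point): Half-way up a stainless bottle, 68 mm across and 190 mm tall, standing loose near the rack. Leave alone.
- collar: Steel spinlock collar, a six-lugged ring 66 mm across and 24 mm high, loose; origin at the centre of its underside. Leave alone.
- trainer: V-shaped hand grip trainer lying flat, about 150 mm by 95 mm and 24 mm high, loose; origin on the work surface between the handles, +x towards its coil. Leave alone.

How it is judged:
On the way, in this order (a step that is already met when the one before it is completed fails the run):
1. the catch is pressed down below the bar by the fingers while the bar is still in its first place (value of joint catch above 0.0138 m and contact force between the fingers and catch above 0.5 N and value of joint keeper below 0.006 m), for 0.1 s.
2. the bar is part-way past the catch, which is held down under it (value of joint catch above 0.0125 m and value of joint keeper above 0.02 m), for 0.1 s.
At the end, for the whole second after the job is handed in: The keeper bar is at 67 mm or more of its travel, over the dumbbell's handle, the catch has sprung back up to within 2 mm of its top in the second notch, and the dumbbell lies at rest within 10 mm of where it was (value of joint keeper above 0.067 m and value of joint catch below 0.002 m and distance of dumbbell_mid from where it was at the start of the episode below 0.01 m and linear speed of dumbbell below 0.02 m/s); the robot touches nothing.
It fails at once if the dumbbell is lifted or shoved (distance of dumbbell_mid from where it was at the start of the episode above 0.015 m).
It fails at once if the bottle is moved (distance of bottle_mid from where it was at the start of the episode above 0.015 m).
It fails at once if the collar is moved (distance of collar from where it was at the start of the episode above 0.015 m).
It fails at once if the grip trainer is moved (distance of trainer from where it was at the start of the episode above 0.015 m).
It also fails if it takes over 40 s, if anything falls off the work surface, if the arm or the gripper's body presses on something with over 40 N, if the wrist force passes 120 N, or if a joint passes its speed limit or range.

## Robot

A 6-joint arm with a two-finger parallel gripper is mounted at the origin on the work surface. World frame = base frame: x ahead of the robot, y to its left, z up, the work surface at z = 0. Lengths are in m, angles in rad, forces in N, time in s.
With the tool pointing down it reaches from about 0.325 to 0.9 m from the base axis. Payload 6.1 kg.
Tool frame: the origin (TCP) lies on the centre line of the jaws, within the pads' length; the fingertips stand 17 mm ahead of it and the grasp point (between the pads) lies 2 mm behind it (manip.tips_ahead is the distance from the TCP to the fingertips, in m); z points along the fingers, y is the line along which they close (so a half turn about z gives the same grasp; the last joint's range is limited). The gripper opens to 87 mm and grips with 3 to 60 N. Pads are 19 mm wide; open, the fingers measure 117 mm over their backs; the gripper's body (75 mm by 190 mm) begins 51 mm behind the grasp point.
Start: joints at [1.124, 0.22, 1.526, -0, 1.395, -0.126], TCP at [0.197, 0.593, 0.24] pointing down, gripper open.
Joint ranges: [-2.98, 2.98], [-0.91, 2.08], [0.09, 2.57], [-1.24, 4.39], [0.2, 2.65], [-2.68, 2.68]. Speed limits (rad/s): [2.57, 2.57, 3.01, 3.14, 3.14, 3.14].

## Interface

Orientations are given as a unit quaternion [x, y, z, w].
In Python, from bench import status, cams, manip gives the robot as it stands. The module is installed in compiled form; this text tells all that it offers.
- The arm moves only by the tool drive_tool, never from a script. Its argument "commands" is a list that holds one entry, the list of rows, each a list of 7 numbers: the shift along the tool's x, y, z scaled (see below), then the turn, a rotation vector about the tool's x, y, z scaled (see below), then the closure, from -1 (fully open) to 1 (shut). In form: [[[tx, ty, tz, wx, wy, wz, claw], ...]]. A call has 1 to 10 rows; each row is the pose to reach, as a shift and turn from the pose commanded when the call began, along the tool's axes at that moment, turning the shorter way round; what a row does not reach only later rows make up. The controller multiplies each number of a shift by 0.2 m and each number of a turn by 180 degrees. A row lasts 1/12 s, in which the tool goes at most 41.7 mm and 7.16 degrees, less where a joint would pass 70% of its speed; a pose out of reach is approached as far as the arm can. A call with a number of a shift or a turn outside -1 to 1 is refused whole. A call with a gripper value outside its range is refused whole. The fingers move at their own pace and stop on an object; the grip force is fixed at half the most. Time passes only in rows, so rows that repeat a pose let the fingers close. It gives the time, the measured TCP pose, the force, the opening and the grip force at its end, in the units of the state.
- status.sense(): the state, without advancing time (a new reading comes with each control period).
- cams.read_camera(name): name is "side" or "top"; returns the picture (384x512x3 uint8, red, green, blue); there is no depth.
- cams.calibration(name): a dict with "fx", "fy", "cx", "cy" (pixels), "camera_from_world" (4x4, takes a point from world to camera coordinates). Camera axes: x right, y up, looking along -z (the intrinsics and any distortion apply to the point x, -y, -z); pixel columns grow to the right and rows downward; lengths in m; the calibration is good to about 2 mm. A picture is of the moment at which its call begins. calibration takes no time and is no camera call.
- manip.close_job(): hands the job in; it is judged then, once.
The state is a dict: "clock": time; "joints": joint angles; "joint_velocities": joint speeds; "joint_efforts": joint torques, N m; "ee_pos": TCP position; "ee_rot": TCP orientation; "contact_force": force on the tool from outside, world axes, zero at the start; "wrist_torque": the same for the moment, N m; "opening": finger opening in m; "finger_force": force on a finger pad.
Only numpy, scipy, OpenCV 4.12 (cv2) and the standard library are available. Lean on these libraries where they do the work, as an engineer would, in place of code of your own. Each camera call takes 0.05 s, during which the arm holds its last target. There are 200 camera calls.

## Working session

There is one attempt and no reset: what is moved stays moved. The work goes in short steps, Python scripts to look and compute and a tool call to move; the robot and the scene stay as the last step left them, time stands still between calls to the robot, and variables do not carry over. Pictures are saved under pics/ and viewed, at most 10 in all, crops included, and the job is handed in when it is done.

Besides the shell and the picture viewer there is one more tool, called after "Call:" as name(argument=value, ...), one argument or row to a line, values as JSON. drive_tool: Moves the arm, as the interface text tells. Its arguments: {"type":"object","properties":{"commands":{"type":"array"}},"required":["commands"]}

```bash
mkdir -p pics; python3 - <<'E'
from bench import status,cams,manip
import cv2
for n in("top","side"):
    cv2.imwrite(f"pics/{n}0.png",cv2.resize(cams.read_camera(n)[:,:,::-1],(800,600),interpolation=cv2.INTER_CUBIC))
    c=cams.calibration(n);print(n,c)
s=status.sense();print(s["clock"],s["ee_pos"],s["ee_rot"],s["contact_force"],s["opening"],manip.tips_ahead)
E
```

```text
top {'fx': 350.6118105885908, 'fy': 350.6118105885908, 'cx': 263.31310607245064, 'cy': 190.7059322732636, 'camera_from_world': array([[ 0.06378382, -0.9979589 , -0.00310722, -0.00746773],
       [ 0.9777372 ,  0.06186708,  0.20050546, -0.62636088],
       [-0.19990397, -0.01582705,  0.97968766, -0.94331832],
       [ 0.        ,  0.        ,  0.        ,  1.        ]])}
side {'fx': 362.39908438555153, 'fy': 362.39908438555153, 'cx': 251.84350488429916, 'cy': 190.2858326316596, 'camera_from_world': array([[-0.74343379, -0.66877557,  0.00674094,  0.47668037],
       [ 0.51646717, -0.56766047,  0.64111095, -0.38269088],
       [-0.42493277,  0.48010502,  0.7674186 , -0.60176334],
       [ 0.        ,  0.        ,  0.        ,  1.        ]])}
0.1 [0.19685299 0.59261425 0.2385475 ] [ 1.59742969e-01  9.87158236e-01 -8.59454131e-04 -2.48666666e-04] [ 0.55842567 -0.09826467  0.49879174] 0.08682685395417505 0.017
```

View pics/top0.png

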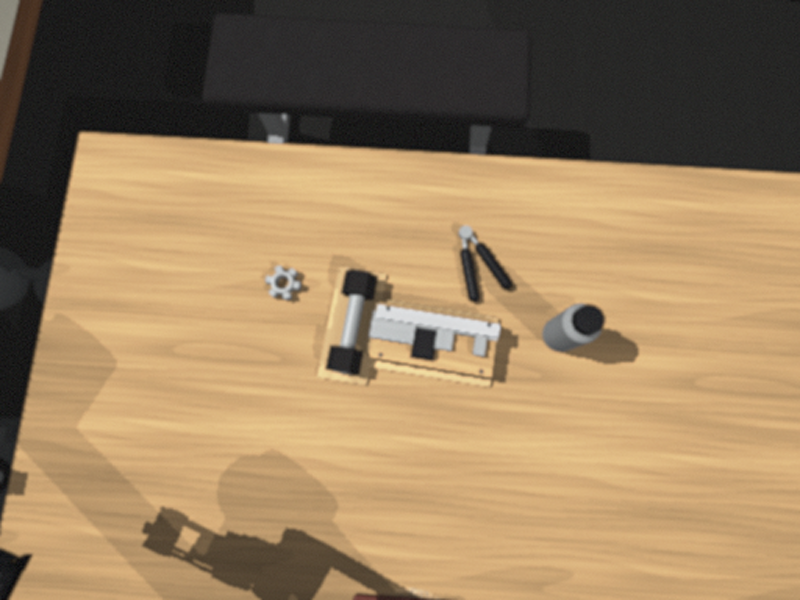

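View pics/side0.png

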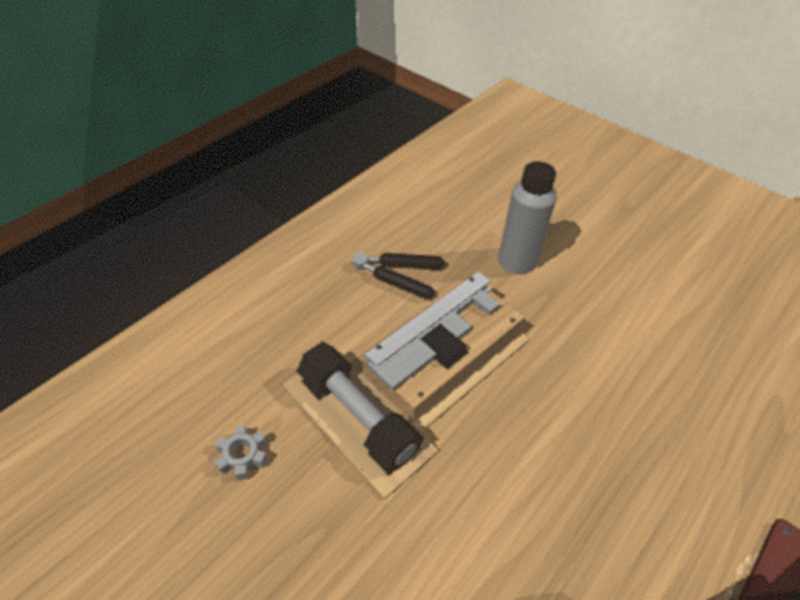

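The top view shows the rack near (410,330), with the dumbbell to its left, the catch at about (424,343), and the collar, trainer and bottle clear of it. The side view shows the catch at (444,345). I'll enlarge both.

```bash
python3 - <<'E'
from bench import cams
import cv2
a=cams.read_camera("top")[165:250,200:328,::-1];cv2.imwrite("pics/topc.png",cv2.resize(a,None,fx=6,fy=6,interpolation=cv2.INTER_CUBIC))
a=cams.read_camera("side")[170:320,180:345,::-1];cv2.imwrite("pics/sidec.png",cv2.resize(a,None,fx=4,fy=4,interpolation=cv2.INTER_CUBIC))
E
```

```text
(no output)
```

View pics/topc.png

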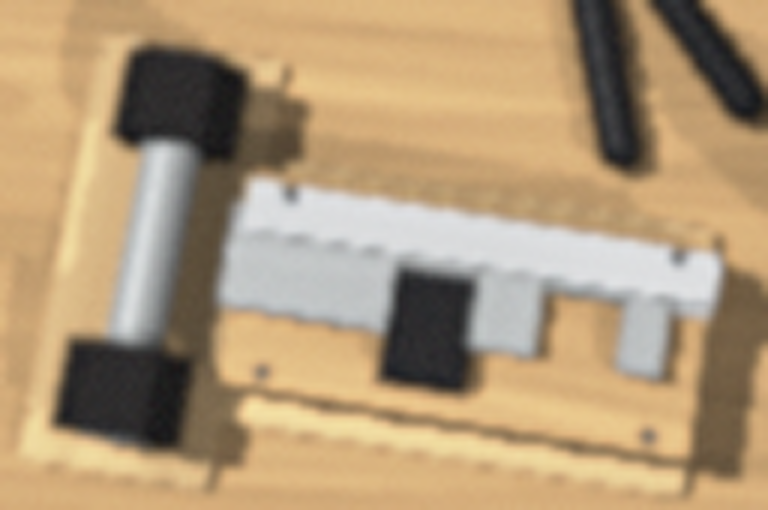

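View pics/sidec.png

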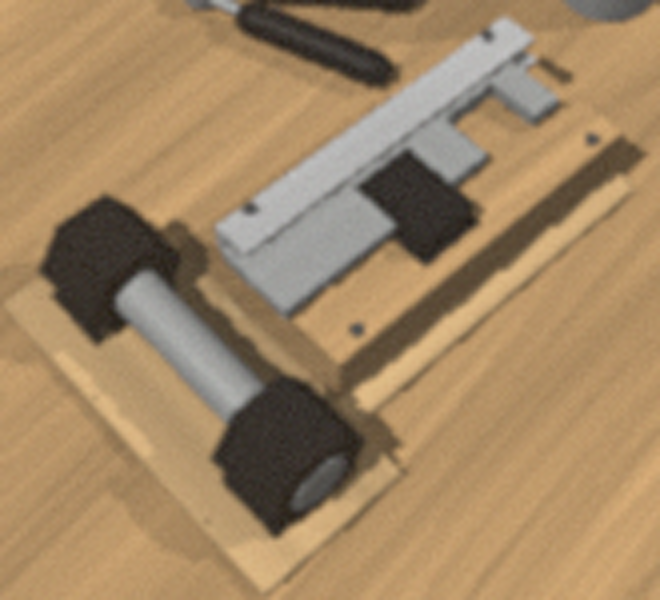

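The enlarged crops show the bar's corners, the catch and the deck edges clearly. I'll fit the rack pose to corners from both views.

```bash
cat > h.py <<'E'
import numpy as np
from bench import cams
from scipy.optimize import least_squares
from scipy.spatial.transform import Rotation as R
C={n:cams.calibration(n) for n in("top","side")}
def proj(n,P):
    c=C[n];p=np.c_[P,np.ones(len(P))]@c["camera_from_world"].T
    return np.c_[c["cx"]+c["fx"]*p[:,0]/-p[:,2],c["cy"]-c["fy"]*p[:,1]/-p[:,2]]
def r2w(q,P):
    return R.from_euler('z',q[2]).apply(np.atleast_2d(P)/1000.)+[q[0],q[1],0]
E
python3 - <<'E'
from h import *
T=np.array([(-25,60,66,220,302),(-25,-90,66,538,354),(-25,-130,66,620,370),(6,-22,70,400,268),(6,-58,70,474,277),(-45,-22,70,383,378),(-45,-58,70,466,388),(-60,-170,52,690,460)],float)
S=np.array([(-25,60,66,290,303),(-25,-90,66,487,155),(-25,-130,66,537,118),(6,-22,70,360,185),(6,-58,70,408,150),(-45,-22,70,427,250),(-45,-58,70,475,209),(-60,55,52,343,362),(-60,-170,52,630,150)],float)
def nat(a,f,o): return (a+.5)/f-.5+o
tu=nat(T[:,3:],6,[200,165]);su=nat(S[:,3:],4,[180,170])
ft=lambda q:(proj("top",r2w(q,T[:,:3]))-tu).ravel()
fs=lambda q:(proj("side",r2w(q,S[:,:3]))-su).ravel()
for f in(ft,fs,lambda q:np.r_[ft(q),fs(q)]):
    r=least_squares(f,[.55,0,0],loss='soft_l1');print(r.x.round(4));print(f(r.x).reshape(-1,2).round(1).tolist())
q=r.x
for p in((-19.5,-40,70),(-9,-20,61),(0,100,36)):print(r2w(q,p).round(4))
E
```

```text
[ 0.5681  0.0421 -0.0961]
[[-0.1, 0.6], [-0.5, 0.3], [-0.1, -0.1], [0.3, -0.2], [0.6, 0.4], [0.3, -0.6], [-0.8, -0.3], [0.1, -0.1]]
[ 0.5676  0.043  -0.1174]
[[-1.4, 2.4], [0.6, 0.5], [0.5, 0.4], [0.3, -0.3], [0.3, -0.2], [0.3, -1.5], [0.3, -0.6], [-1.3, 1.2], [-0.4, -3.7]]
[ 0.5679  0.0424 -0.1057]
[[-0.3, 0.4], [-0.8, 0.7], [-0.3, 0.4], [0.2, -0.0], [0.5, 0.6], [0.0, -0.5], [-1.1, -0.0], [-0.3, 0.5], [-0.9, 2.2], [0.5, -0.1], [0.1, -0.3], [0.3, -0.6], [0.1, -0.7], [0.4, -2.0], [0.3, -1.2], [-0.8, 0.9], [-0.8, -4.6]]
[[0.5442 0.0047 0.07  ]]
[[0.5568 0.0235 0.061 ]]
[[0.5784 0.1419 0.036 ]]
```

Call:
drive_tool(
  commands=[
    [[-0.86,-0.75,0,0,0,0,1],[-0.86,-0.75,0,0,0,0,1],[-0.86,-0.75,0,0,0,0,1],[-0.86,-0.75,0,0,0,0,1],[-0.86,-0.75,0,0,0,0,1],[-0.86,-0.75,0,0,0,0,1],[-0.86,-0.75,0,0,0,0,1]],
  ],
)

```text
clock: 0.78
ee_pos: [0.3149, 0.3933, 0.2395]
ee_rot: [0.162, 0.987, -0.001, 0.0]
contact_force: [0.7, 1.6, -0.1]
opening: 0.0485
finger_force: 0.0
```

Call:
drive_tool(
  commands=[
    [[-0.86,-0.75,0,0,0,0,1],[-0.86,-0.75,0,0,0,0,1],[-0.86,-0.75,0,0,0,0,1],[-0.86,-0.75,0,0,0,0,1],[-0.86,-0.75,0,0,0,0,1],[-0.86,-0.75,0,0,0,0,1],[-0.86,-0.75,0,0,0,0,1]],
  ],
)

```text
clock: 1.37
ee_pos: [0.4307, 0.1973, 0.2396]
ee_rot: [0.162, 0.987, -0.0, 0.001]
contact_force: [-0.3, 0.5, -0.2]
opening: 0.0038
finger_force: 0.0
```

Call:
drive_tool(
  commands=[
    [[-0.86,-0.75,0,0,0,0.43,1],[-0.86,-0.75,0,0,0,0.43,1],[-0.86,-0.75,0,0,0,0.43,1],[-0.86,-0.75,0,0,0,0.43,1],[-0.86,-0.75,0,0,0,0.43,1],[-0.86,-0.75,0,0,0,0.43,1],[-0.86,-0.75,0,0,0,0.43,1],[-0.86,-0.75,0,0,0,0.43,1],[-0.86,-0.75,0,0,0,0.43,1],[-0.86,-0.75,0,0,0,0.43,1]],
  ],
)

```text
clock: 2.2
ee_pos: [0.545, 0.0048, 0.2391]
ee_rot: [0.709, 0.705, 0.0, -0.001]
contact_force: [-0.2, 1.0, -0.9]
opening: 0.0001
finger_force: 0.0
```

```bash
cat > st.py <<'E'
from h import *
from bench import status
q=[.568,.0424,-.10]
s=status.sense();Rt=R.from_quat(s["ee_rot"]);p=np.array(s["ee_pos"])
print("t",s["clock"],"ee",p.round(4),"F",np.round(s["contact_force"],1),"open",round(s["opening"],4))
tip=p+Rt.apply([0,0,.017])
r=R.from_euler('z',q[2]).inv()
print("tip in rack mm",(r.apply(tip-[q[0],q[1],0])*1000).round(1)," tool axes in rack (cols):\n",(r*Rt).as_matrix().round(3))
E
python3 st.py
```

```text
t 2.2 ee [0.545  0.0048 0.2391] F [-0.2  1.  -0.9] open 0.0001
tip in rack mm [-19.2 -39.7 222.1]  tool axes in rack (cols):
 [[-0.094  0.996 -0.001]
 [ 0.996  0.094  0.001]
 [ 0.001 -0.001 -1.   ]]
```

Call:
drive_tool(
  commands=[
    [[0,0.02,0.6,0,0,0.03,1],[0,0.02,0.6,0,0,0.03,1],[0,0.02,0.6,0,0,0.03,1],[0,0.02,0.6,0,0,0.03,1],[0,0.02,0.6,0,0,0.03,1],[0,0.02,0.66,0,0,0.03,1],[0,0.02,0.66,0,0,0.03,1]],
  ],
)

```text
clock: 2.78
ee_pos: [0.55, 0.0037, 0.1086]
ee_rot: [0.739, 0.673, 0.001, 0.001]
contact_force: [-0.1, 0.3, -1.1]
opening: 0.0
finger_force: 0.0
```

```bash
python3 st.py; python3 - <<'E'
from bench import cams
import cv2
a=cams.read_camera("top")[165:250,200:328,::-1];b=cams.read_camera("side")[165:315,200:333,::-1]
cv2.imwrite("pics/n1.png",cv2.resize(b,None,fx=4,fy=4,interpolation=cv2.INTER_CUBIC))
cv2.imwrite("pics/n1t.png",cv2.resize(a,None,fx=6,fy=6,interpolation=cv2.INTER_CUBIC))
E
```

```text
t 2.7833 ee [0.55   0.0037 0.1086] F [-0.1  0.3 -1.1] open 0.0
tip in rack mm [-14.  -40.3  91.6]  tool axes in rack (cols):
 [[-0.006  1.     0.002]
 [ 1.     0.006  0.   ]
 [ 0.     0.002 -1.   ]]
```

View pics/n1.png

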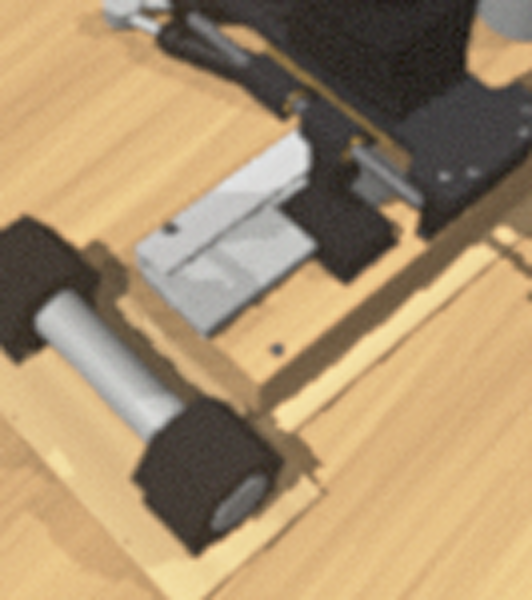

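The fingers stand over the catch (dark merge near (320,180)), clear of the channel, and the dumbbell is untouched. Next I press down part-way and check the force.

Call:
drive_tool(
  commands=[
    [[0,0,0.06,0,0,0,1],[0,0,0.1,0,0,0,1],[0,0,0.13,0,0,0,1],[0,0,0.16,0,0,0,1],[0,0,0.16,0,0,0,1],[0,0,0.16,0,0,0,1]],
  ],
)

```text
clock: 3.38
ee_pos: [0.5491, 0.0033, 0.0757]
ee_rot: [0.74, 0.673, 0.0, 0.0]
contact_force: [-0.9, 0.4, 5.7]
opening: 0.0002
finger_force: 2.7
```

```bash
python3 st.py
```

```text
t 3.3833 ee [0.5491 0.0033 0.0757] F [-0.9  0.4  5.7] open 0.0002
tip in rack mm [-14.9 -40.8  58.7]  tool axes in rack (cols):
 [[-0.006  1.     0.   ]
 [ 1.     0.006 -0.   ]
 [-0.     0.    -1.   ]]
```

Call:
drive_tool(
  commands=[
    [[0,0,0.015,0,0,0,1],[0,0,0.03,0,0,0,1],[0,0,0.03,0,0,0,1],[0,0,0.03,0,0,0,1],[0,0,0.03,0,0,0,1]],
  ],
)

```text
clock: 3.8
ee_pos: [0.5492, 0.0032, 0.0703]
ee_rot: [0.74, 0.673, 0.0, 0.0]
contact_force: [-1.1, -0.1, 7.0]
opening: 0.0005
finger_force: 3.4
```

```bash
python3 st.py
```

```text
t 3.8 ee [0.5492 0.0032 0.0703] F [-1.1 -0.1  7. ] open 0.0005
tip in rack mm [-14.8 -40.9  53.3]  tool axes in rack (cols):
 [[-0.006  1.     0.   ]
 [ 1.     0.006 -0.   ]
 [-0.     0.    -1.   ]]
```

Call:
drive_tool(
  commands=[
    [[0.015,0,0,0,0,0,1],[0.03,0,0,0,0,0,1],[0.045,0,0,0,0,0,1],[0.06,0,0,0,0,0,1],[0.075,0,0,0,0,0,1],[0.09,0,0,0,0,0,1],[0.1,0,0,0,0,0,1],[0.105,0,0,0,0,0,1],[0.105,0,0,0,0,0,1]],
  ],
)

```text
clock: 4.55
ee_pos: [0.5517, 0.023, 0.0706]
ee_rot: [0.74, 0.673, -0.0, 0.001]
contact_force: [-1.4, -3.2, 5.7]
opening: 0.0005
finger_force: 3.5
```

```bash
python3 st.py; python3 - <<'E'
from bench import cams
import cv2
b=cams.read_camera("side")[165:315,200:333,::-1]
cv2.imwrite("pics/n2.png",cv2.resize(b,None,fx=4,fy=4,interpolation=cv2.INTER_CUBIC))
E
```

```text
t 4.55 ee [0.5517 0.023  0.0706] F [-1.4 -3.2  5.7] open 0.0005
tip in rack mm [-14.2 -21.   53.6]  tool axes in rack (cols):
 [[-0.006  1.     0.002]
 [ 1.     0.006 -0.002]
 [-0.002  0.002 -1.   ]]
```

View pics/n2.png

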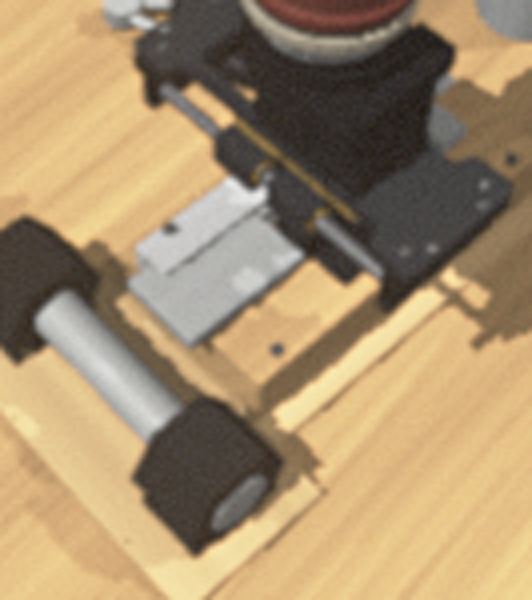

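The bar's front corner has moved from (207,335) to (192,345), so the bar is about 9 mm along with the tooth over the catch. I keep pushing and raise the tip slightly to clear the deck.

Call:
drive_tool(
  commands=[
    [[0.02,0,0,0,0,0,1],[0.04,0,-0.01,0,0,0,1],[0.06,0,-0.02,0,0,0,1],[0.08,0,-0.02,0,0,0,1],[0.1,0,-0.02,0,0,0,1],[0.12,0,-0.02,0,0,0,1],[0.14,0,-0.02,0,0,0,1],[0.16,0,-0.02,0,0,0,1],[0.18,0,-0.02,0,0,0,1],[0.2,0,-0.02,0,0,0,1]],
  ],
)

```text
clock: 5.43
ee_pos: [0.555, 0.0644, 0.0737]
ee_rot: [0.74, 0.673, 0.0, 0.0]
contact_force: [1.7, -4.5, 2.2]
opening: -0.0003
finger_force: 2.3
```

```bash
python3 st.py
```

```text
t 5.4333 ee [0.555  0.0644 0.0737] F [ 1.7 -4.5  2.2] open -0.0003
tip in rack mm [-15.1  20.6  56.7]  tool axes in rack (cols):
 [[-0.006  1.     0.001]
 [ 1.     0.006 -0.   ]
 [-0.     0.001 -1.   ]]
```

Call:
drive_tool(
  commands=[
    [[0.02,0,0,0,0,0,1],[0.04,0,0,0,0,0,1],[0.06,0,0,0,0,0,1],[0.075,0,0,0,0,0,1],[0.085,0,0,0,0,0,1],[0.09,0,0,0,0,0,1],[0.095,0,0,0,0,0,1],[0.095,0,0,0,0,0,1]],
  ],
)

```text
clock: 6.1
ee_pos: [0.5557, 0.0838, 0.073]
ee_rot: [0.74, 0.673, -0.0, -0.001]
contact_force: [0.9, 0.6, 0.3]
opening: 0.0005
finger_force: 0.0
```

```bash
python3 st.py; python3 - <<'E'
from bench import cams
import cv2
b=cams.read_camera("side")[165:315,200:333,::-1]
cv2.imwrite("pics/n3.png",cv2.resize(b,None,fx=4,fy=4,interpolation=cv2.INTER_CUBIC))
E
```

```text
t 6.1 ee [0.5557 0.0838 0.073 ] F [0.9 0.6 0.3] open 0.0005
tip in rack mm [-16.4  40.   56. ]  tool axes in rack (cols):
 [[-0.006  1.    -0.002]
 [ 1.     0.006  0.001]
 [ 0.001 -0.002 -1.   ]]
```

View pics/n3.png

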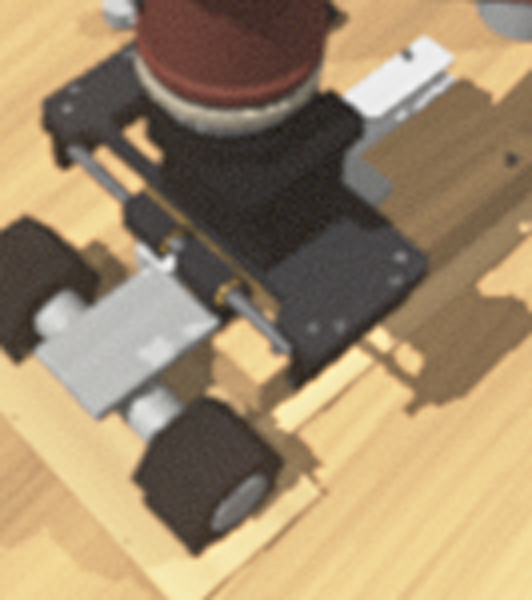

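The bar now spans the handle and the push force has dropped to about 0, so the catch may have sprung up. I back off, lift and check.

Call:
drive_tool(
  commands=[
    [[-0.03,0,0,0,0,0,1],[-0.03,0,-0.1,0,0,0,1],[-0.03,0,-0.3,0,0,0,1],[-0.03,0,-0.5,0,0,0,1],[-0.03,0,-0.7,0,0,0,1],[-0.03,-0.4,-0.8,0,0,0,1],[-0.03,-0.8,-0.8,0,0,0,1],[-0.03,-0.9,-0.8,0,0,0,1],[-0.03,-0.9,-0.8,0,0,0,1],[-0.03,-0.9,-0.8,0,0,0,1]],
  ],
)

```text
clock: 6.98
ee_pos: [0.3723, 0.0943, 0.2328]
ee_rot: [0.739, 0.673, -0.001, -0.001]
contact_force: [0.6, -0.1, 0.7]
opening: 0.0002
finger_force: 0.0
```

```bash
python3 st.py; python3 - <<'E'
from h import *
import cv2
o=[]
for n in("side","top"):
    im=cams.read_camera(n)[:,:,::-1]
    y,x,f,s=((165,200,4,(150,133)) if n=="side" else (165,200,6,(85,128)))
    cv2.imwrite(f"pics/n4{n}.png",cv2.resize(im[y:y+s[0],x:x+s[1]],None,fx=f,fy=f,interpolation=cv2.INTER_CUBIC))
    q=[.568,.0424,-.10]
    for P in((-25,130,66),(-45,-22,70),(-45,-22,54),(-45,-58,70)):
        print(n,P,((proj(n,r2w(q,P))[0]-[x,y]+.5)*f-.5).round(0))
E
```

```text
t 6.9833 ee [0.3723 0.0943 0.2328] F [ 0.6 -0.1  0.7] open 0.0002
tip in rack mm [-200.    32.1  215.8]  tool axes in rack (cols):
 [[-0.006  1.    -0.002]
 [ 1.     0.006  0.   ]
 [ 0.    -0.002 -1.   ]]
side (-25, 130, 66) [100. 416.]
side (-45, -22, 70) [349. 261.]
side (-45, -22, 54) [346. 278.]
side (-45, -58, 70) [396. 223.]
top (-25, 130, 66) [ 73. 281.]
top (-45, -22, 70) [384. 374.]
top (-45, -22, 54) [384. 378.]
top (-45, -58, 70) [460. 387.]
```

View pics/n4side.png

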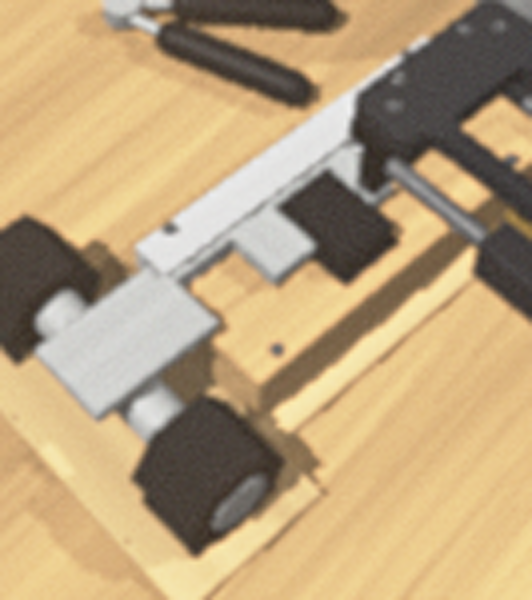

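View pics/n4top.png

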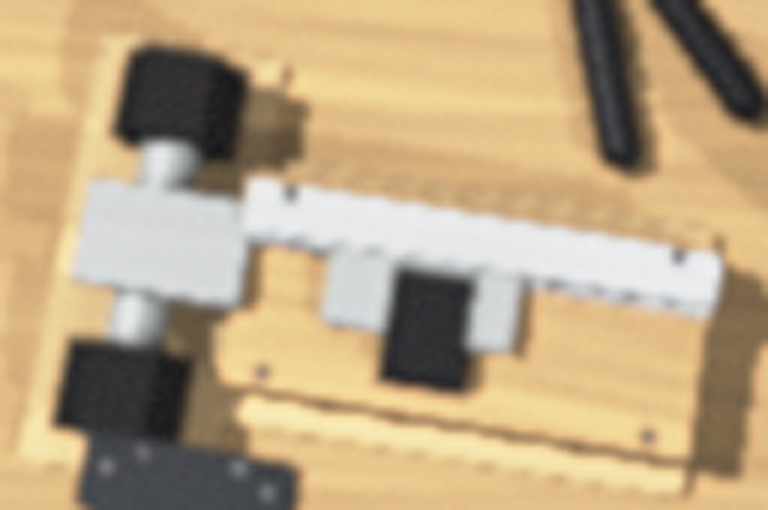

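Both views show the catch fully up between the teeth, at the same pixels as at the start (front corner about (347,280) in the side crop). The bar's leading corner is at (98,416), against a predicted (100,416). The dumbbell has not moved and the arm is clear.

```bash
python3 -c "from bench import manip;print(manip.close_job())"
```

```text
the job is handed in; nothing more can be done
None
```

The keeper bar is locked out over the dumbbell's handle and the catch has sprung back up in the second notch. The dumbbell had not moved in the last pictures, the other objects were never touched, and the job is handed in, with no verdict returned.

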